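# Check-weigh core packs on an arrested beam balance

## Task

Two E-shaped core packs in the leaning slotted rack look alike, but one was pressed with too few sheets. Draw one of them up out of its slot, stand it in the cradle on the balance's empty right pan, swing the arrest lever over to free the beam, take your hand off and let the beam come to rest, then swing the lever fully back to arrest it. Stand the light pack upright on its legs, clear of the walls, in the empty steel tray beside the balance, its width along the tray's length, and leave the good one where it then stands (pan or rack slot), the beam arrested; never touch a pack while the beam is free, leave the master pack standing in its cradle, and leave the press plate and the other things on the bench alone.

Things in the scene. Friction and masses are not known exactly. Their poses are not given: they have to be found in the camera images.
- pack_1: one of the two packs to check: E-shaped pack of bare steel transformer sheets, 105 mm wide (own y), 70 high (z), 12 thick (x), legs down (outer 17.5, centre 35 mm wide, 52.5 long), solid back on top. Origin: foot of the centre leg. Starts in a rack slot, leaning 25 degrees, front face like back face. One of the packs is about 17 percent light, the other equals the master (0.49 kg) within 2 percent
- pack_2: the other pack to check; same look, size, origin and axes as pack_1, in another slot of the rack
- press_plate: plain aluminium plate without windows, 105 mm wide (y), 55 high (z), 12 thick (x), in the remaining slot of the rack; origin mid lower edge; not part of the job, stays there
- master_pack: master pack: same shape and size as the packs, with a round brass disc on its back; stands in the cradle of the balance's left (+y) pan and stays there
- rack: fixed dark steel rack on the right of the bench, 190 x 128 x 46 mm, origin under its centre, -x towards the robot. Three parallel slots, floors at x = -52, 0, +52 mm, 18 mm above the bench, leaning 25 degrees with their tops towards +x, away from the robot: a pack slides out along its own z and is clear after 36 mm. Slot 16 mm wide; its fins cover only the outer 24 mm at either end
- reject_tray: fixed, empty open steel tray for rejects, left of the balance, 110 (x) x 160 (y) x 28 mm high, walls and floor 2 mm thick; origin under its centre on the bench. There is room for a pack to stand upright on its legs with its width along y (another tray far back holds rollers and has no part in the job)
- balance: fixed grey two-pan check balance, base 165 x 300 mm; origin on the bench under the beam's pivot, +y to the left (master) pan, -x is the front with the arrest lever. Pan middles 112 mm left and right. A scale plate with pointer stands in the middle, 32 mm in front of the pivot, top 170 mm above the bench
- test_cradle (a point): middle of the empty right pan's floor, 122 mm above the bench when arrested; axes as the balance. Four fins 26 mm high make a cradle in which a pack stands upright on its legs, width along y: clear 14 mm at the floor, 19 mm at the tops; fins lie 29 to 51 mm either side of the middle, end stops at 58.5 mm. The pan stays level and moves up to 11 mm up or down when free
- arrest_knob (a point): centre of the black ball knob, 26 mm across, on the end of the arrest lever, 78 mm from the lever's axis. That axis runs along the balance's x, 48 mm above the bench; the lever swings in a plane 102 mm in front of the balance's origin
- arrest_lever (a joint): angle of the arrest lever, rad: 0 = arrested, leaning 0.55 rad from vertical to the balance's left (+y); 1.1 = beam free, leaning 0.55 rad to the right (-y). Stays where it is left; takes about 1.5 N at the knob
- beam (a joint): angle of the beam, rad: 0 = level (so when arrested); positive = left (master) side down and right pan up, stop at +0.10; negative = right pan down. With equal packs it rests within 0.04 of level; settles in about 1.5 s
- marker: pen 122 mm, lying in front of the work; origin in the middle of its underside; bystander, not to be moved
- glue_bottle: small white bottle 31 mm wide, 60 mm high, behind left of the balance; origin in the middle of its underside; bystander, not to be moved
- spray_red: red aerosol can 66 mm across, 218 mm high, standing right of the balance towards the back; origin in the middle of its underside; bystander, not to be moved

How it is judged (in metres and radians):
On the way, in this order (a step that is already met when the one before it is completed fails the run):
1. a pack stands upright in the right pan's cradle, let go, beam arrested (lever below 0.15 rad) (((x of pack_1 in the frame of test_cradle between -0.012 and 0.012 m and y of pack_1 in the frame of test_cradle between -0.015 and 0.015 m and z of pack_1 in the frame of test_cradle between -0.004 and 0.008 m and angle between pack_1's own z axis and vertical below 0.25 rad) or (x of pack_2 in the frame of test_cradle between -0.012 and 0.012 m and y of pack_2 in the frame of test_cradle between -0.015 and 0.015 m and z of pack_2 in the frame of test_cradle between -0.004 and 0.008 m and angle between pack_2's own z axis and vertical below 0.25 rad)) and value of joint arrest_lever below 0.15 rad and contact force between the fingers and pack_1 below 0.3 N and contact force between the fingers and pack_2 below 0.3 N), for 0.2 s.
2. beam freed (lever beyond 0.85 rad), the pack still in the cradle, nothing of the gripper touching the balance, beam at rest for half a second (((x of pack_1 in the frame of test_cradle between -0.012 and 0.012 m and y of pack_1 in the frame of test_cradle between -0.015 and 0.015 m and z of pack_1 in the frame of test_cradle between -0.004 and 0.008 m and angle between pack_1's own z axis and vertical below 0.25 rad) or (x of pack_2 in the frame of test_cradle between -0.012 and 0.012 m and y of pack_2 in the frame of test_cradle between -0.015 and 0.015 m and z of pack_2 in the frame of test_cradle between -0.004 and 0.008 m and angle between pack_2's own z axis and vertical below 0.25 rad)) and value of joint arrest_lever above 0.85 rad and velocity of joint beam between -0.06 and 0.06 rad/s and contact force between the fingers and balance below 0.3 N), for 0.5 s.
3. beam arrested again (lever below 0.15 rad, beam level), the pack still in the cradle (((x of pack_1 in the frame of test_cradle between -0.012 and 0.012 m and y of pack_1 in the frame of test_cradle between -0.015 and 0.015 m and z of pack_1 in the frame of test_cradle between -0.004 and 0.008 m and angle between pack_1's own z axis and vertical below 0.25 rad) or (x of pack_2 in the frame of test_cradle between -0.012 and 0.012 m and y of pack_2 in the frame of test_cradle between -0.015 and 0.015 m and z of pack_2 in the frame of test_cradle between -0.004 and 0.008 m and angle between pack_2's own z axis and vertical below 0.25 rad)) and value of joint arrest_lever below 0.15 rad and value of joint beam between -0.04 and 0.04 rad), for 0.2 s.
At the end, for the whole second after the job is handed in: The light pack (under 4.5 N on the tray) stands upright within 7 degrees, at rest in the tray, width along it within 23 degrees; good pack at rest in the right cradle or a rack slot; lever within 0.15 rad of arrested, beam within 0.04 rad of level (((x of pack_1 in the frame of reject_tray between -0.048 and 0.048 m and y of pack_1 in the frame of reject_tray between -0.028 and 0.028 m and z of pack_1 in the frame of reject_tray below 0.008 m and angle between pack_1's own z axis and vertical below 0.12 rad and angle between the y axis of pack_1 and the y axis of reject_tray, either way round below 0.4 rad and contact force between pack_1 and reject_tray between 1.5 and 4.5 N) or (x of pack_2 in the frame of reject_tray between -0.048 and 0.048 m and y of pack_2 in the frame of reject_tray between -0.028 and 0.028 m and z of pack_2 in the frame of reject_tray below 0.008 m and angle between pack_2's own z axis and vertical below 0.12 rad and angle between the y axis of pack_2 and the y axis of reject_tray, either way round below 0.4 rad and contact force between pack_2 and reject_tray between 1.5 and 4.5 N)) and ((x of pack_1 in the frame of test_cradle between -0.012 and 0.012 m and y of pack_1 in the frame of test_cradle between -0.015 and 0.015 m and z of pack_1 in the frame of test_cradle between -0.004 and 0.008 m and angle between pack_1's own z axis and vertical below 0.25 rad) or (x of pack_1 in the frame of rack between -0.08 and 0.08 m and y of pack_1 in the frame of rack between -0.015 and 0.015 m and z of pack_1 in the frame of rack below 0.03 m) or (x of pack_1 in the frame of reject_tray between -0.048 and 0.048 m and y of pack_1 in the frame of reject_tray between -0.028 and 0.028 m and z of pack_1 in the frame of reject_tray below 0.008 m and angle between pack_1's own z axis and vertical below 0.12 rad and angle between the y axis of pack_1 and the y axis of reject_tray, either way round below 0.4 rad and contact force between pack_1 and reject_tray between 1.5 and 4.5 N)) and ((x of pack_2 in the frame of test_cradle between -0.012 and 0.012 m and y of pack_2 in the frame of test_cradle between -0.015 and 0.015 m and z of pack_2 in the frame of test_cradle between -0.004 and 0.008 m and angle between pack_2's own z axis and vertical below 0.25 rad) or (x of pack_2 in the frame of rack between -0.08 and 0.08 m and y of pack_2 in the frame of rack between -0.015 and 0.015 m and z of pack_2 in the frame of rack below 0.03 m) or (x of pack_2 in the frame of reject_tray between -0.048 and 0.048 m and y of pack_2 in the frame of reject_tray between -0.028 and 0.028 m and z of pack_2 in the frame of reject_tray below 0.008 m and angle between pack_2's own z axis and vertical below 0.12 rad and angle between the y axis of pack_2 and the y axis of reject_tray, either way round below 0.4 rad and contact force between pack_2 and reject_tray between 1.5 and 4.5 N)) and value of joint arrest_lever below 0.15 rad and value of joint beam between -0.04 and 0.04 rad and linear speed of each of pack_1, pack_2 below 0.05 m/s); the robot touches nothing.
It fails at once if a pack is touched while the beam is free (lever beyond 0.4 rad) (value of joint arrest_lever above 0.4 rad and (contact force between the fingers and pack_1 above 1 N or contact force between the fingers and pack_2 above 1 N or contact force between the fingers and master_pack above 1 N)).
It fails at once if the master pack leaves its cradle (shifted over 25 mm from its pan's middle or tipped) (x of master_pack in the frame of balance above 0.025 m or x of master_pack in the frame of balance below -0.025 m or z of master_pack in the frame of balance above 0.145 m or angle between master_pack's own z axis and vertical above 0.4 rad).
It fails at once if the press plate is shifted more than 20 mm (distance of press_plate from where it was at the start of the episode above 0.02 m).
It fails at once if a bystander is shifted more than 30 mm (distance of any of marker, glue_bottle, spray_red from where it was at the start of the episode above 0.03 m).
It also fails if it takes over 72 s, if anything falls off the work surface, if the arm or the gripper's body presses on something with over 40 N, if the wrist force passes 120 N, or if a joint passes its speed limit or range.

## Robot

A 7-joint arm with a two-finger parallel gripper is mounted at the origin on a cart in front of the work surface, level with it; the furniture and walls round the work are solid. World frame = base frame: x ahead of the robot, y to its left, z up, the work surface at z = 0. Lengths are in mm, angles in rad, forces in N, time in s.
With the tool pointing down it reaches from about 400 to 875 mm from the base axis. Payload 19.3 kg.
Tool frame: the origin (TCP) lies at the very end of the fingers, on their centre line; the grasp point (between the pads) lies 19 mm behind it (grip_point_offset is the z of the grasp point in the tool frame, in mm); z points along the fingers, y is the line along which they close (so a half turn about z gives the same grasp; the last joint's range is limited). The gripper opens to 85 mm and grips with 20 to 120 N. Pads are 22 mm wide; open, the fingers measure 114 mm over their backs; the gripper's body (76 mm by 85 mm) begins 54 mm behind the grasp point. The pads swing forward as they close: fully open they stand 13 mm farther back than shut.
Start: joints at [1.137, 0.521, -0.036, 1.599, 0.021, 1.021, -0.113], TCP at [222.364, -584.096, 202.091] pointing down, gripper open.
Joint ranges: [-2.91, 2.91], [-0.3, 2.13], [-1.5, 1.42], [0.17, 2.43], [-1.26, 4.41], [0.16, 1.93], [-2.52, 2.52]. Speed limits (rad/s): [1.89, 1.89, 2.39, 2.39, 3.01, 3.01, 3.01].

## Interface

Orientations are given as a 3x3 rotation matrix whose columns are the frame's x, y, z axes.
In Python, from workcell import movep, movel, goto_joints, open_gripper, clamp, wait, inverse_kinematics, read_state, camera, PlanningError, finish_job, grip_point_offset gives the robot as it stands. Calls block until the motion is done:
- movep(position, orientation): joint-space move of the TCP to a pose.
- movel(position, frame=None, max_speed=150, guard=None): straight line of the TCP; frame=None keeps the orientation; max_speed is the mean speed in mm/s. With guard (N) it stops when the force on the tool has changed by that much, and returns True; else False.
- goto_joints(angles): joint-space move.
- open_gripper() and clamp(): open the fingers fully, or close them until they stop; the grip force is fixed at half the most.
- wait(seconds).
- inverse_kinematics(position, orientation): joint angles nearest the present ones, or None.
- read_state(): the state.
- camera(name): name is "side" or "top" or "wrist"; returns a dict with "image" (420x560x3 uint8, blue, green, red), "range_z" (420x560 float32, mm along the optical axis (not along the pixel's ray), 0 where there is no reading), "fx", "fy", "cx", "cy" (pixels), "dist_coeffs" ([k1, k2, p1, p2, k3] as OpenCV has them; the pictures are not rectified), "cam_to_world" (4x4, takes a point from camera to world coordinates). Camera axes: x right, y up, looking along -z (the intrinsics and any distortion apply to the point x, -y, -z); pixel columns grow to the right and rows downward; lengths in mm; the calibration is good to about 2 mm. A picture is of the moment at which its call begins.
A pose or a line that the arm cannot do raises PlanningError and nothing moves.
- finish_job(): hands the job in; it is judged then, once.
The state is a dict: "time": time; "qpos": joint angles; "qvel": joint speeds; "joint_efforts": joint torques, N m; "eef_pos": TCP position; "tool_rot": TCP orientation; "ft_force": force on the tool from outside, world axes, zero at the start; "torque": the same for the moment, N m; "finger_gap": finger opening in mm; "gripper_force": force on a finger pad.
Only numpy, scipy, OpenCV 4.12 (cv2) and the standard library are available. Lean on these libraries where they do the work, as an engineer would, in place of code of your own. Each camera call takes 0.05 s, during which the arm holds its last target. There are 200 camera calls.

## Working session

There is one attempt and no reset: what is moved stays moved. The work goes in short steps, each a Python script; the robot and the scene stay as the last script left them, time stands still between calls to the robot, and variables do not carry over. Pictures are saved under pics/ and viewed, at most 11 in all, crops included, and the job is handed in when it is done.

```bash
ls; mkdir -p pics; cat > h.py <<'E'
import numpy as np, cv2
from workcell import *
def shot(name,fn):
    c=camera(name); cv2.imwrite('pics/'+fn+'.png',c['image'])
    np.savez('pics/'+fn+'.npz',**{k:np.array(v) for k,v in c.items()}); return c
def load(fn): return dict(np.load('pics/'+fn+'.npz'))
def ray(c,u,v):
    K=np.array([[c['fx'],0,c['cx']],[0,c['fy'],c['cy']],[0,0,1.]],float)
    p=cv2.undistortPoints(np.array([[[u,v]]],float),K,np.array(c['dist_coeffs'],float))[0,0]
    return np.array([p[0],-p[1],-1.])
def px(c,u,v,r=1):
    z=c['range_z'][int(v)-r:int(v)+r+1,int(u)-r:int(u)+r+1]; z=z[z>0]
    if z.size==0: return None
    return (c['cam_to_world']@np.r_[ray(c,u,v)*np.median(z),1])[:3]
def onz(c,u,v,h):
    M=c['cam_to_world']; d=M[:3,:3]@ray(c,u,v); o=M[:3,3]; return o+d*(h-o[2])/d[2]
def cloud(c):
    K=np.array([[c['fx'],0,c['cx']],[0,c['fy'],c['cy']],[0,0,1.]],float)
    v,u=np.mgrid[:420,:560]; p=cv2.undistortPoints(np.stack([u.ravel(),v.ravel()],1).astype(float)[:,None],K,np.array(c['dist_coeffs'],float))[:,0]
    z=c['range_z'].ravel(); P=np.stack([p[:,0]*z,-p[:,1]*z,-z,np.ones_like(z)],1)@c['cam_to_world'].T
    P=P[:,:3]; P[z<=0]=np.nan; return P.reshape(420,560,3)
E
python3 - <<'E'
from h import *
for n in ('top','side'):
    c=shot(n,n+'0'); print(n,c['cam_to_world'].round(2).tolist(),c['fx'])
a=cv2.imread('pics/top0.png');b=cv2.imread('pics/side0.png')
cv2.imwrite('pics/t.png',cv2.resize(a,(784,588)));cv2.imwrite('pics/s.png',cv2.resize(b,(784,588)))
print(read_state(),grip_point_offset)
E
```

```text
pics
top [[0.0, 0.99, -0.15, 387.08], [-1.0, 0.0, -0.0, 20.46], [-0.0, 0.15, 0.99, 1313.32], [0.0, 0.0, 0.0, 1.0]] 474.2674310586824
side [[1.0, 0.02, -0.06, 482.68], [-0.06, 0.6, -0.8, -1048.76], [0.02, 0.8, 0.6, 911.75], [0.0, 0.0, 0.0, 1.0]] 537.1105688497853
{'time': 0.1, 'qpos': array([ 1.13675384,  0.521961  , -0.03631522,  1.5998952 ,  0.02118529,
        1.02111217, -0.11281407]), 'qvel': array([ 0.00050289, -0.00018451,  0.00041482, -0.00176664,  0.00101158,
       -0.00064394, -0.00088231]), 'joint_efforts': array([ 4.37580398e-03, -9.28486419e+01,  1.98427141e+00, -3.70530832e+01,
        1.81747531e-02,  5.42156908e-03, -3.22592189e-05]), 'eef_pos': array([ 222.27356427, -583.81088767,  201.5993132 ]), 'tool_rot': array([[ 9.34552072e-01,  3.55826162e-01, -4.09838933e-04],
       [ 3.55826392e-01, -9.34551638e-01,  9.02649898e-04],
       [-6.18291972e-05, -9.89404841e-04, -9.99999509e-01]]), 'ft_force': array([-0.1000555 ,  0.02170734, -0.12794989]), 'torque': array([-0.01338165, -0.01196901, -0.03784138]), 'gripper_force': 0.0, 'finger_gap': 85.20019612365276} -18.700000000000003
```

View pics/t.png

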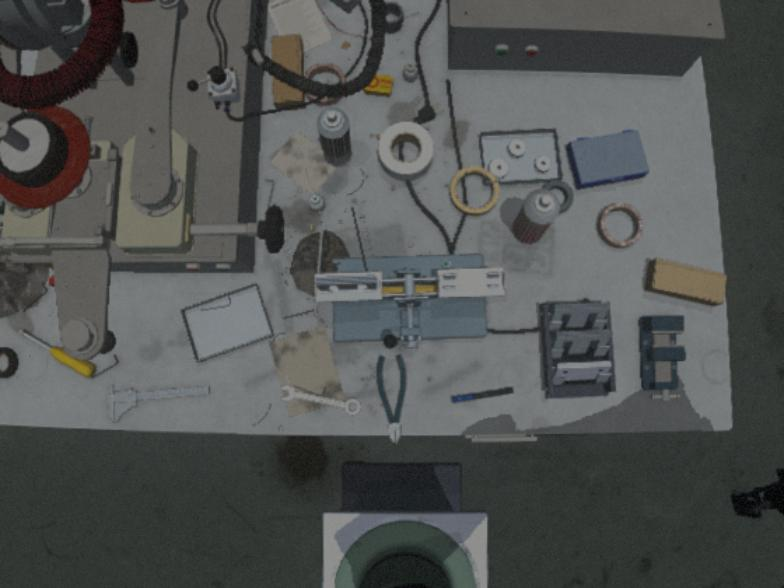

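View pics/s.png

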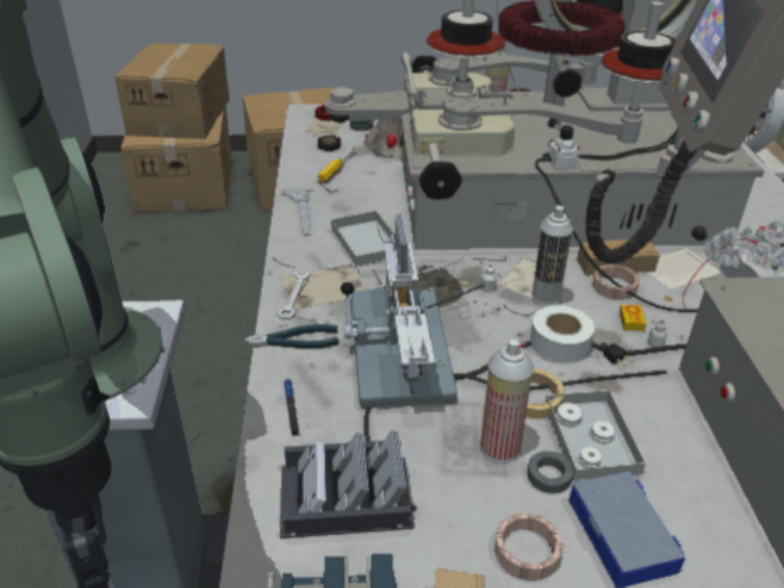

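The top view shows the balance at about (410,295), with the lever knob at (390,341). The rack is at (577,350), with the windowless plate in the front slot at (582,373) and E-packs in the middle and rear slots. The reject tray is at (228,322), turned by about 15°. The side view agrees with this. Next I'll get coarse coordinates and take wrist views.

```bash
python3 - <<'E'
from h import *
c=load('top0'); k=560/784
for n,u,v in [('tray TL',181,311),('tray TR',257,286),('tray BR',273,335),('tray BL',197,361),('base TL',334,258),('base TR',485,255),('base BR',486,337),('base BL',334,341),('knob',390,341),('rack TL',541,303),('rack TR',608,302),('rack BR',614,391),('rack BL',545,397),('plate',582,371),('p mid',580,342),('p back',580,312),('red',540,200),('bottle',316,202)]:
    p=px(c,u*k,v*k); print(n,p.round(0) if p is not None else None, onz(c,u*k,v*k,0).round(0))
w=camera('wrist'); s=read_state(); T=np.eye(4);T[:3,:3]=s['tool_rot'];T[:3,3]=s['eef_pos']
print((np.linalg.inv(T)@w['cam_to_world']).round(2), w['fx'])
R=np.array([[1,0,0],[0,-1,0],[0,0,-1.]])
for p in [(500,-225,330),(500,0,330),(560,100,300),(500,250,300)]: print(p,inverse_kinematics(p,R))
E
```

```text
tray TL [540. 448.  21.] [542. 455.   0.]
tray TR [592. 297.  12.] [594. 300.   0.]
tray BR [496. 264.  -1.] [495. 264.   0.]
tray BL [441. 411.  20.] [442. 417.   0.]
base TL [647. 142.  25.] [652. 145.   0.]
base TR [ 659. -161.    0.] [ 659. -161.    0.]
base BR [ 493. -160.    2.] [ 493. -160.    0.]
base BL [484. 142.   3.] [484. 142.   0.]
knob [475.  30. 128.] [485.  31.   0.]
rack TL [ 561. -272.    0.] [ 561. -272.    0.]
rack TR [ 563. -411.    0.] [ 563. -411.    0.]
rack BR [ 384. -402.   43.] [ 384. -417.    0.]
rack BL [ 374. -275.    4.] [ 374. -276.    0.]
plate [ 423. -337.   54.] [ 425. -352.    0.]
p mid [ 478. -333.   60.] [ 483. -350.    0.]
p back [ 534. -330.   78.] [ 543. -352.    0.]
red [ 717. -232.  200.] [ 776. -278.    0.]
bottle [755. 178.  47.] [769. 184.   0.]
[[  -0.      0.95    0.3    77.84]
 [   1.      0.     -0.      0.99]
 [  -0.      0.3    -0.95 -172.53]
 [   0.      0.      0.      1.  ]] 367.96325001249954
(500, -225, 330) [ 0.4132468   0.28799243 -0.12786982  1.62395293  0.03841074  1.23210342
 -1.29297465]
(500, 0, 330) [ 0.27062595  0.22544816 -0.47112105  1.72489181  0.1083729   1.21703102
 -1.79867715]
(560, 100, 300) [ 0.15310941  0.3918243  -0.5981893   1.60178867  0.2310855   1.21956688
 -2.0605311 ]
(500, 250, 300) [ 0.08633401  0.45034338 -0.92715361  1.6164963   0.37389597  1.26393228
 -2.47850568]
```

```bash
python3 - <<'E'
from h import *
R=np.array([[0,1,0],[1,0,0],[0,0,-1.]])
for i,p in enumerate([(480,-240,330),(530,-90,340)]):
    print(inverse_kinematics(p,R)); movep(p,R); c=shot('wrist',f'w{i}'); print(c['cam_to_world'][:3,3])
    cv2.imwrite(f'pics/w{i}b.png',cv2.resize(c['image'],(784,588),interpolation=cv2.INTER_CUBIC))
print(read_state()['time'],read_state()['eef_pos'])
E
```

```text
[ 0.69359681  0.28931436 -0.43771759  1.64018759  0.12818563  1.24059862
  0.23018686]
[ 480.11659208 -164.41673688  502.10517105]
[ 0.45614154  0.29350671 -0.51478677  1.61834216  0.14973315  1.2692195
 -0.08490908]
[530.44295528 -13.29843126 512.37937338]
2.5667 [529.86806736 -90.94287457 339.75250528]
```

View pics/w0b.png

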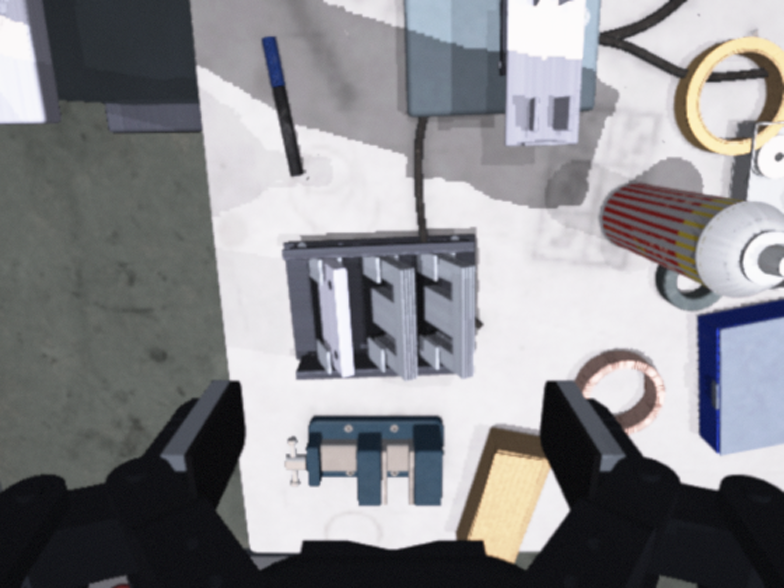

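View pics/w1b.png

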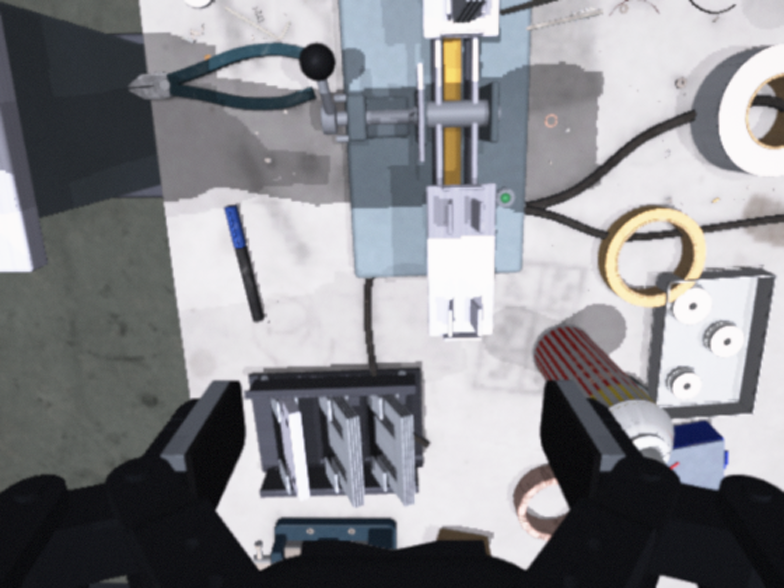

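w0 shows the press plate (white top edge) at (340,318), the middle pack's top edge at (403,318) and the rear pack's at (460,315). The test pan's end fins are at (545,112). w1 shows the right pan, with its cradle fins at (460,210) and (462,315), pan corners (428,187)-(495,335), and the knob at (317,61). I'll make two enlarged crops and fit the depth data.

```bash
python3 - <<'E'
from h import *
a=cv2.imread('pics/w0.png')[160:280,195:355]; b=cv2.imread('pics/w1.png')[125:250,290:370]
cv2.imwrite('pics/c.png',np.hstack([cv2.resize(a,(533,400),interpolation=cv2.INTER_CUBIC),cv2.resize(b,(256,400),interpolation=cv2.INTER_CUBIC)]))
for f in ('w0','w1'):
    P=cloud(load(f)).reshape(-1,3)
    m=(P[:,1]<-250)&(P[:,1]>-430)&(P[:,0]>360)&(P[:,0]<620)&(P[:,2]>50)&(P[:,2]<110); Q=P[m]
    d=-Q[:,0]*np.cos(.436)+Q[:,2]*np.sin(.436)   # face coordinate
    e=Q[:,0]*np.sin(.436)+Q[:,2]*np.cos(.436)
    h,b=np.histogram(d,bins=np.arange(-560,-300,3)); print(f,[(int(x),int(n)) for x,n in zip(b,h) if n>15])
    # top view pieces: x-range by z>75
    for lo,hi in ((395,470),(470,520),(520,600)):
        S=Q[(Q[:,0]>lo)&(Q[:,0]<hi)]
        if len(S): T=S[S[:,2]>np.percentile(S[:,2],97)-6]; print(lo,len(T),'zmax',np.percentile(S[:,2],[90,97,99.5]).round(1),'y',np.percentile(T[:,1],[1,99]).round(1),'x',np.percentile(T[:,0],[2,50,98]).round(1),'slope dx/dy',np.polyfit(T[:,1],T[:,0],1).round(3))
    m=(P[:,1]<-30)&(P[:,1]>-200)&(P[:,0]>500)&(P[:,0]<640); Q=P[m]
    h,b=np.histogram(Q[:,2],bins=np.arange(80,170,3)); print([(int(x),int(n)) for x,n in zip(b,h) if n>15])
    for lo,hi in ((115,128),(140,156)):
        S=Q[(Q[:,2]>lo)&(Q[:,2]<hi)]; print(len(S),cv2.minAreaRect(S[:,:2].astype(np.float32)),np.median(S[:,2]),np.percentile(S,[.5,99.5],axis=0).round(1).tolist())
c=load('w1');print(px(c,317/1.4,61/1.4))
E
```

```text
w0 [(-467, 112), (-464, 180), (-461, 210), (-458, 565), (-455, 657), (-452, 64), (-449, 50), (-446, 31), (-422, 40), (-419, 173), (-416, 195), (-413, 201), (-410, 641), (-407, 330), (-404, 56), (-401, 58), (-374, 59), (-371, 173), (-368, 175), (-365, 210), (-362, 407), (-359, 95), (-356, 39), (-353, 44)]
395 786 zmax [69.8 70.6 71.6] y [-390.4 -288. ] x [427.4 434.6 441.5] slope dx/dy [-4.00000e-02  4.21051e+02]
470 868 zmax [83.3 84.3 85. ] y [-387.7 -284.6] x [485.2 492.6 500.4] slope dx/dy [-4.20000e-02  4.78795e+02]
520 883 zmax [83.1 84.  84.9] y [-386.4 -282.4] x [537. 544. 552.] slope dx/dy [-4.10000e-02  5.30405e+02]
[(119, 143), (122, 4535), (125, 293), (128, 58), (131, 72), (134, 95), (137, 48), (140, 58), (143, 34), (146, 123), (149, 70)]
4971 ((584.30224609375, -132.75393676757812), (52.89384078979492, 93.58969116210938), 1.593392014503479) 123.64520115286604 [[557.7, -178.9, 121.3], [610.2, -86.8, 126.8]]
285 ((584.2039794921875, -130.07968139648438), (26.425819396972656, 80.55731964111328), 2.2721760272979736) 148.0443598538618 [[571.9, -170.4, 140.1], [598.5, -90.4, 15
[... 496 characters left out ...]
00.1] slope dx/dy [-4.20000e-02  4.78913e+02]
520 624 zmax [83.3 84.4 85.6] y [-386.1 -282.5] x [538.1 544.8 552.7] slope dx/dy [-4.10000e-02  5.31122e+02]
[(83, 22), (92, 51), (95, 168), (119, 52), (122, 4050), (125, 385), (128, 65), (131, 101), (134, 134), (137, 56), (140, 48), (143, 39), (146, 130), (149, 131)]
4487 ((584.119140625, -119.00762939453125), (52.304588317871094, 121.97993469238281), 2.189354658126831) 123.90990869428686 [[556.9, -178.5, 121.8], [610.7, -58.5, 127.1]]
349 ((580.72607421875, -101.40885925292969), (39.40705108642578, 138.53518676757812), 10.992626190185547) 148.5445672395112 [[569.7, -169.2, 140.2], [598.5, -67.9, 151.2]]
[478.51382063  26.80846585 129.82840429]
```

View pics/c.png

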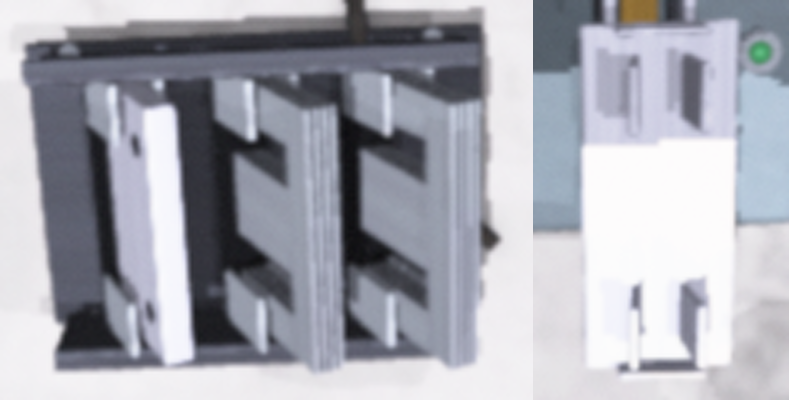

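The crop shows both packs' laminated top edges, the rear one centred at (458,235) and the middle one at (320,240). The lower cradle fins' tips are near (634,365) and (701,365), the upper ones near (634,130) and (700,130). Next I'll refine the cradle centre and yaw, the tray, and reachability.

```bash
python3 - <<'E'
from h import *
for f in ('w0','w1'):
    P=cloud(load(f)).reshape(-1,3)
    for ylo,yhi in ((-175,-140),(-100,-62)):
        S=P[(P[:,1]>ylo)&(P[:,1]<yhi)&(P[:,0]>555)&(P[:,0]<615)&(P[:,2]>144)&(P[:,2]<153)]
        for s in (S[S[:,0]<584],S[S[:,0]>=584]):
            if len(s): print(f,ylo,len(s),np.percentile(s,[5,50,95],axis=0).round(1).tolist())
c=load('w1'); 
for x,y in ((634,365),(701,365),(634,130),(704,130)): print(onz(c,290+(x-533)/3.2,125+y/3.2,149).round(1))
P=cloud(load('top0')).reshape(-1,3)
S=P[(P[:,1]>240)&(P[:,1]<470)&(P[:,0]>420)&(P[:,0]<620)&(P[:,2]>8)&(P[:,2]<40)].astype(np.float32)
print('tray',len(S),cv2.minAreaRect(S[:,:2]))
from scipy.spatial.transform import Rotation as Ro
def pose(yaw,lean): 
    return Ro.from_euler('z',yaw).as_matrix()@Ro.from_euler('y',lean).as_matrix()@np.array([[0,1,0],[1,0,0],[0,0,-1.]])
R=pose(.041,np.radians(25)); print(R.round(2)); a=-R[:,2]
top=np.array([544.5,-334.4,81.5])
for t in (top-27*a,top+20*a,top+80*a): print(t.round(1),inverse_kinematics(t,R))
Rb=pose(.035,0)
for t in ((584,-119,220),(584,-119,165)): print(inverse_kinematics(t,Rb))
E
```

```text
w0 -175 99 [[572.2, -169.9, 144.7], [573.4, -160.1, 148.7], [575.1, -149.7, 149.9]]
w0 -175 122 [[594.3, -168.9, 144.4], [595.6, -159.1, 148.3], [597.8, -148.7, 150.4]]
w1 -175 47 [[572.4, -168.7, 147.8], [573.9, -156.9, 149.1], [575.0, -148.7, 150.3]]
w1 -175 78 [[594.9, -168.1, 146.0], [596.5, -158.1, 148.9], [598.4, -148.2, 150.3]]
w1 -100 65 [[569.8, -88.7, 147.3], [571.0, -79.3, 148.9], [572.2, -69.4, 150.2]]
w1 -100 88 [[592.0, -88.3, 145.6], [593.3, -78.3, 148.8], [595.3, -68.4, 150.3]]
[ 574.6 -169.   149. ]
[ 597.1 -169.   149. ]
[571.9 -89.1 149. ]
[593.9 -89.1 149. ]Traceback (most recent call last):
  File "<stdin>", line 12, in <module>
cv2.error: OpenCV(4.12.0) /io/opencv/modules/imgproc/src/convhull.cpp:143: error: (-215:Assertion failed) total >= 0 && (depth == CV_32F || depth == CV_32S) in function 'convexHull'
```

```bash
cat >> h.py <<'E'
from scipy.spatial.transform import Rotation as Ro
def pose(yaw,lean=0): 
    return Ro.from_euler('z',yaw).as_matrix()@Ro.from_euler('y',lean).as_matrix()@np.array([[0,1,0],[1,0,0],[0,0,-1.]])
E
python3 - <<'E'
from h import *
P=cloud(load('top0')).reshape(-1,3)
S=P[(P[:,1]>240)&(P[:,1]<470)&(P[:,0]>420)&(P[:,0]<620)&(P[:,2]>10)&(P[:,2]<40)]
print('tray',len(S),cv2.minAreaRect(S[:,:2].astype(np.float32)),np.percentile(S[:,2],[5,50,95]))
R=pose(.041,np.radians(25)); print(R.round(2)); a=-R[:,2]
top=np.array([544.5,-334.4,81.5])
for t in (top-27*a,top+20*a,top+80*a): print(t.round(1),inverse_kinematics(t,R))
Rb=pose(.037,0)
for t in ((584,-119,220),(584,-119,165)): print(inverse_kinematics(t,Rb))
for s in (0,np.pi): print(inverse_kinematics((517,356,120),pose(np.radians(19)+s)))
E
```

```text
tray 335 ((559.5969848632812, 353.39898681640625), (188.0445556640625, 194.35401916503906), 18.89268684387207) [11.07435937 22.56579646 30.20181449]
[[-0.04  0.91 -0.42]
 [ 1.    0.04 -0.02]
 [ 0.   -0.42 -0.91]]
[ 533.1 -334.9   57. ] [ 0.52883287  0.93961875 -0.29803889  1.29064378  0.38747961  1.3820596
  0.17940441]
[ 552.9 -334.1   99.6] [ 0.51869863  0.92112048 -0.3136012   1.21003887  0.37982162  1.4801446
  0.1924585 ]
[ 578.3 -333.   154. ] [ 0.500512    0.90979368 -0.32864123  1.08764115  0.37429654  1.61108427
  0.21104554]
[ 0.43800101  0.49205887 -0.48256865  1.64169757  0.25256892  1.07028145
 -0.08078239]
[ 0.42384169  0.55011174 -0.46429388  1.69939034  0.28964856  0.96075629
 -0.11176649]
[-0.2729268   0.69354275 -0.65249127  1.64152231  0.48802248  0.97518416
 -0.76202901]
[ 0.02759936  0.97035999 -1.27868131  1.62583642  0.96178779  1.29913725
  2.05183823]
```

```bash
python3 - <<'E'
from h import *
R=pose(.041,np.radians(25)); a=-R[:,2]
top=np.array([544.5,-334.4,81.5])
movep((500,-300,290),pose(.041))
movep(top+50*a,R)
print('g',movel(top-27*a,max_speed=80,guard=10)); s=read_state(); print(s['eef_pos'],top-27*a,s['ft_force'])
clamp(); s=read_state(); print(s['finger_gap'],s['gripper_force'],s['ft_force'],s['eef_pos'],s['time'])
print('g',movel(top+20*a,max_speed=80)); wait(.2); s=read_state(); print(s['finger_gap'],s['ft_force'],s['time'])
c=shot('wrist','g'); shot('side','gs')
a=c['image'];b=cv2.imread('pics/gs.png')[200:400,150:350]
cv2.imwrite('pics/gv.png',np.hstack([cv2.resize(a[:, :],(440,330)),cv2.resize(b,(330,330))]))
E
```

```text
g False
[ 533.56120907 -334.90205907   57.44883568] [ 533.09889628 -334.86770735   57.02968975] [0.91258881 0.38884179 0.01114326]
-0.019954367638912507 0.0 [ 0.97331241 -0.56961312 -0.65758423] [ 533.08272545 -334.87429121   57.02253534] 6.15
g False
0.13893347913497558 [ 0.04675148 -0.03057095 -0.4415834 ] 7.0917
```

View pics/gv.png

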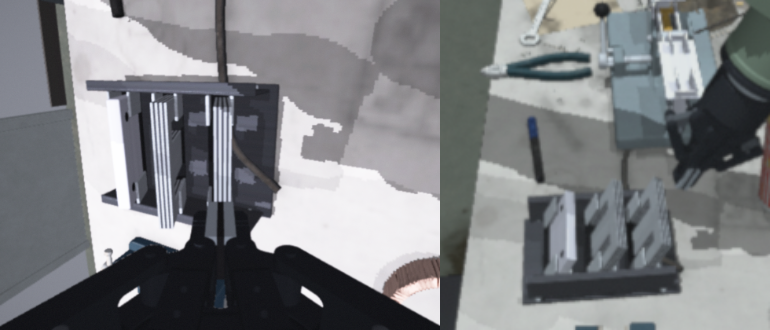

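The pick missed: the gap went to 0, and both packs still stand in their slots. The wrist picture shows the closed tips at (222,200), near the rear pack's -y end. I'll check the numbers.

```bash
python3 - <<'E'
from h import *
s=read_state(); print(s['eef_pos'],s['tool_rot'].round(3).tolist(),s['qpos'].round(3))
c=load('g'); print(c['cam_to_world'].round(2).tolist())
for u,v in ((222,110),(222,150),(222,190)): print('w',px(c,u*560/440,v*420/330))
d=load('gs')
f=200/330
for x,y in ((645,195),(660,240),(683,183),(690,172),(730,130),(600,195)): u,v=150+(x-440)*f,200+y*f; print('s',x,y,px(d,u,v))
E
```

```text
[ 552.74258884 -334.11133603   99.39366122] [[-0.041, 0.905, -0.423], [0.999, 0.037, -0.017], [0.0, -0.423, -0.906]] [ 0.529  0.924 -0.334  1.209  0.394  1.485  0.183]
[[0.91, -0.17, 0.39, 622.44], [0.04, 0.95, 0.32, -254.29], [-0.42, -0.28, 0.86, 255.72], [0.0, 0.0, 0.0, 1.0]]
w [ 543.52973416 -283.92449536   81.44002266]
w [ 544.71937912 -311.29927788   81.50106643]
w [ 545.83909413 -341.32415363   81.16092738]
s 645 195 [ 526.8429405  -290.89081728   60.2819627 ]
s 660 240 [ 540.09394095 -379.09675798   80.94016533]
s 683 183 [ 567.74626366 -344.66290453  139.24454838]
s 690 172 [ 575.31416339 -343.57331893  156.18928224]
s 730 130 [ 617.46837097 -342.36972556  220.44988463]
s 600 195 [ 469.98553225 -277.37098249   47.72392806]
```

```bash
python3 - <<'E'
from h import *
s=read_state(); o=s['eef_pos'];R=s['tool_rot']
for f in ('gs','g'):
    P=cloud(load(f)).reshape(-1,3); L=(P-o)@R
    m=(abs(L[:,0])<14)&(abs(L[:,1])<18)&(L[:,2]>-90)&(L[:,2]<60)
    h,b=np.histogram(L[m,2],bins=np.arange(-90,60,5)); print(f,list(zip(b.astype(int).tolist(),h.tolist())))
a=cv2.imread('pics/gs.png')[270:350,260:370]; cv2.imwrite('pics/z.png',cv2.resize(a,(770,560),interpolation=cv2.INTER_CUBIC))
E
```

```text
gs [(-90, 33), (-85, 50), (-80, 39), (-75, 24), (-70, 25), (-65, 30), (-60, 31), (-55, 38), (-50, 27), (-45, 31), (-40, 25), (-35, 7), (-30, 1), (-25, 0), (-20, 0), (-15, 0), (-10, 0), (-5, 0), (0, 0), (5, 0), (10, 0), (15, 36), (20, 35), (25, 11), (30, 14), (35, 15), (40, 14), (45, 16), (50, 15)]
g [(-90, 918), (-85, 1153), (-80, 1645), (-75, 602), (-70, 873), (-65, 387), (-60, 555), (-55, 492), (-50, 427), (-45, 406), (-40, 271), (-35, 41), (-30, 0), (-25, 0), (-20, 0), (-15, 0), (-10, 0), (-5, 0), (0, 0), (5, 0), (10, 0), (15, 854), (20, 121), (25, 0), (30, 0), (35, 0), (40, 0), (45, 0), (50, 0)]
```

View pics/z.png

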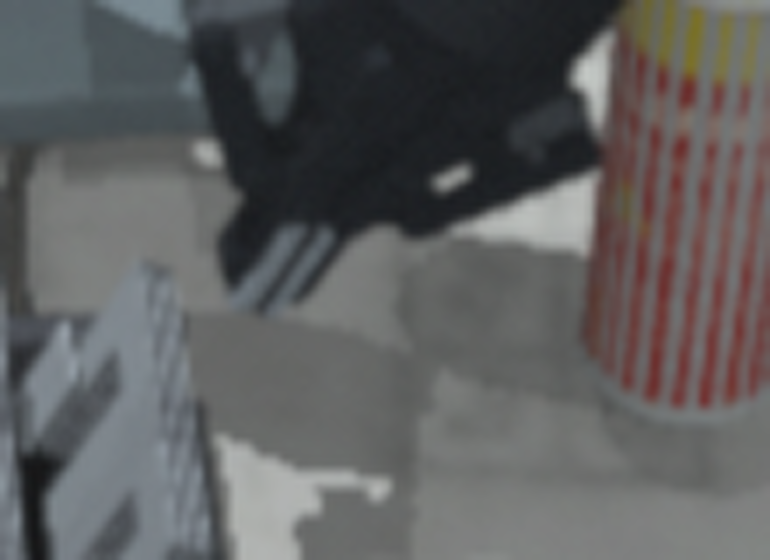

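The enlarged view and both depth clouds show the closed finger tips, at about (255,300), ending about 34 mm behind the reported TCP. I'll correct for that offset and grasp again.

```bash
python3 - <<'E'
from h import *
R=pose(.041,np.radians(25)); a=-R[:,2]
top=np.array([544.7,-334.4,81.5]); OFF=34
open_gripper()
print('g',movel(top-(26+OFF)*a,max_speed=80,guard=10)); s=read_state(); print(s['eef_pos'],top-(26+OFF)*a,s['ft_force'])
clamp(); s=read_state(); print(s['finger_gap'],s['gripper_force'],s['ft_force'],s['time'])
E
```

```text
g False
[ 519.85223264 -335.43666605   27.56156466] [ 519.36421395 -335.43934968   27.12153278] [0.63073862 0.06492326 0.61689137]
11.706118716833986 59.018980264663696 [3.64170677 0.2900339  0.64298707] 9.7917
```

Gripped, with a gap of 11.7 mm. Now I'll draw the pack out and check how it sits in the hand.

```bash
python3 - <<'E'
from h import *
R=pose(.041,np.radians(25)); a=-R[:,2]
top=np.array([544.7,-334.4,81.5]); OFF=34
movel(top+(35-OFF)*a,max_speed=80); s=read_state(); print(s['finger_gap'],s['ft_force'],s['time'])
movel(top+(35-OFF)*a+np.array([-20,0,110]),max_speed=200)
movep((540,-250,260-OFF+20),pose(.037))
wait(.3); s=read_state(); print(s['finger_gap'],s['ft_force'],s['time'],s['eef_pos'])
c=shot('wrist','h'); P=cloud(c).reshape(-1,3); L=(P-s['eef_pos'])@s['tool_rot']
m=(abs(L[:,1])<14)&(abs(L[:,0])<75)&(L[:,2]>-70)&(L[:,2]<60); Q=L[m]
top_=Q[(Q[:,0]>14)]
h,b=np.histogram(top_[:,2],bins=np.arange(-70,40,4)); print(list(zip(b.astype(int).tolist(),h.tolist())))
T=top_[(top_[:,2]<-50)&(top_[:,2]>-70)]; print(np.percentile(T,[1,50,99],axis=0).round(1).tolist(), np.polyfit(T[:,0],T[:,2],1))
shot('side','hs'); P=cloud(load('hs')).reshape(-1,3); L=(P-s['eef_pos'])@s['tool_rot']; m=(abs(L[:,1])<12)&(abs(L[:,0])<75)&(L[:,2]>-50)&(L[:,2]<40);print(np.percentile(L[m],[1,50,99],axis=0).round(1).tolist())
cv2.imwrite('pics/hv.png',np.hstack([cv2.resize(c['image'],(440,330)),cv2.resize(cv2.imread('pics/hs.png')[130:330,200:420],(360,330))]))
E
```

```text
11.083421628763844 [-0.75129111 -0.51191927 -5.58284986] 10.7083
11.08635416592592 [ 0.0466888   0.14374125 -5.46650144] 12.3 [ 540.11829579 -249.99395318  244.83555454]
[(-70, 0), (-66, 2), (-62, 4096), (-58, 100), (-54, 80), (-50, 80), (-46, 69), (-42, 67), (-38, 63), (-34, 59), (-30, 46), (-26, 47), (-22, 49), (-18, 37), (-14, 34), (-10, 45), (-6, 27), (-2, 29), (2, 31), (6, 17), (10, 0), (14, 0), (18, 0), (22, 0), (26, 0), (30, 0), (34, 0)]
[[14.4, -5.5, -61.5], [35.7, 0.3, -60.1], [52.8, 6.3, -52.4]] [ 3.56642586e-02 -6.11195441e+01]
[[-53.1, -11.4, -49.4], [-49.1, -3.2, -24.4], [18.7, 11.4, 9.4]]
```

View pics/hv.png

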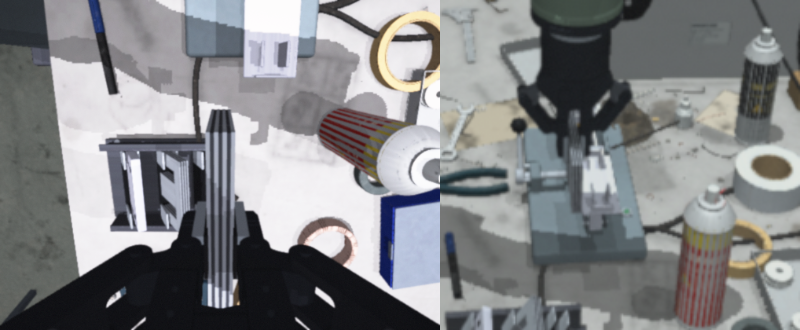

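The pack hangs square and centred: its top is at -60 mm in the tool frame, its foot at +9.5 mm, and its ends at ±53 mm. Now into the cradle.

```bash
python3 - <<'E'
from h import *
R=pose(.037); X,Y=583.8,-118.7
movel((X,Y,215),R,max_speed=200)
movel((X,Y,165),max_speed=150)
wait(.15); print(read_state()['ft_force'])
g=movel((X,Y,131),max_speed=40,guard=4); s=read_state(); print(g,s['eef_pos'],s['ft_force'])
if s['eef_pos'][2]<136:
    open_gripper(); print(read_state()['ft_force']); movel((X,Y,230),max_speed=200)
    s=read_state(); print(s['time'],s['finger_gap'],s['ft_force'])
    c=shot('top','p'); P=cloud(c).reshape(-1,3)
    S=P[(P[:,2]>180)&(P[:,2]<205)&(abs(P[:,0]-584)<40)&(abs(P[:,1]+119)<75)]; print(len(S),np.percentile(S,[2,50,98],axis=0).round(1).tolist())
E
```

```text
[ 0.24149981 -0.32340782 -3.9526565 ]
True [ 583.50106807 -118.67886993  131.58920554] [-0.02115676  0.11274892  6.36982675]
[-0.31032191 -0.56310978 -0.7883364 ]
16.025 85.30918767199418 [-0.88285779  0.23474903  0.21268726]
133 [[576.2, -118.0, 180.7], [582.4, -91.3, 191.5], [587.8, -65.1, 196.2]]
```

The pack is seated: contact came at foot height 122 mm, and it was released with the hand clear. Now I'll free the beam.

```bash
cat >> h.py <<'E'
def heights(fn):
    out=[]
    for n in ('top','side'):
        P=cloud(shot(n,fn+n)).reshape(-1,3)
        for y0 in (-119,105):
            S=P[(P[:,2]>170)&(P[:,2]<215)&(abs(P[:,0]-580)<25)&(abs(P[:,1]-y0)<50)]
            out.append((n,y0,len(S),np.percentile(S[:,2],[50,90]).round(1).tolist() if len(S) else None))
    return out
def knob(fn):
    c=load(fn); P=cloud(c); m=(abs(P[...,0]-476)<25)&(abs(P[...,1]+10)<80)&(P[...,2]>95)&(P[...,2]<145)&(c['image'].max(2)<60)
    return m.sum(), np.nanmedian(P[m],axis=0).round(1)
E
python3 - <<'E'
from h import *
print(heights('a'),knob('atop'))
R=pose(.037); clamp()
movel((474,74,200),R,max_speed=250); movel((474,74,72),max_speed=200)
g=movel((477.5,-29,72),max_speed=80,guard=12); s=read_state(); print(g,s['eef_pos'],s['ft_force'])
movel((476,20,72),max_speed=150); movel((476,20,170),max_speed=250)
wait(2.2); print(heights('b'),knob('btop')); print(read_state()['time'])
c=cv2.imread('pics/btop.png')[150:270,200:380]; d=cv2.imread('pics/bside.png')[150:300,220:350]
cv2.imwrite('pics/bv.png',np.hstack([cv2.resize(c,(450,300)),cv2.resize(d,(260,300))]))
E
```

```text
[('top', -119, 130, [191.3, 194.0]), ('top', 105, 264, [190.7, 193.9]), ('side', -119, 231, [192.7, 195.2]), ('side', 105, 57, [189.6, 192.6])] (np.int64(71), array([476.6,  31.2, 125.7]))
True [477.16392535 -26.4941777   71.71626243] [-0.24248852  5.07817759  2.00106534]
[('top', -119, 256, [191.6, 194.5]), ('top', 105, 237, [190.6, 193.6]), ('side', -119, 229, [193.4, 195.5]), ('side', 105, 125, [190.7, 192.8])] (np.int64(0), array([nan, nan, nan]))
23.2917
  return np.nanmean(a, axis, out=out, keepdims=keepdims)
```

View pics/bv.png

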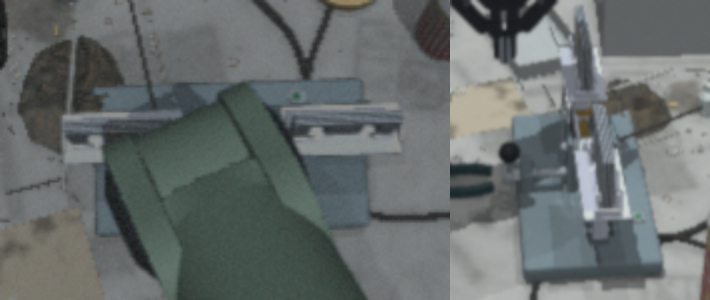

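The heights barely changed (within 1 mm, against 11 mm for a light pack), so the beam rests level. The side view shows the knob at (510,152), having moved to the right. I'll verify its position and then arrest.

```bash
python3 - <<'E'
from h import *
c=load('bside'); print(px(c,250,225))
p0=px(load('aside'),248,206); print(p0)
k=px(c,250,225)
if k[1]<-30:
    R=pose(.037)
    movel((479,-97,170),max_speed=250); movel((479,-97,72),max_speed=200)
    g=movel((475,10,72),max_speed=80,guard=12); s=read_state(); print(g,s['eef_pos'],s['ft_force'])
    movel((477,-12,72),max_speed=150); movel((477,-12,200),max_speed=250)
    # over to where the tray can be seen
    open_gripper(); movep((500,270,260),pose(.33))
    print(heights('d'),knob('dtop'),read_state()['time'])
    c=shot('wrist','t'); P=cloud(c).reshape(-1,3)
    S=P[(P[:,1]>240)&(P[:,1]<480)&(P[:,0]>400)&(P[:,0]<640)&(P[:,2]>18)&(P[:,2]<36)]
    print(len(S),cv2.minAreaRect(S[:,:2].astype(np.float32)),np.percentile(S,[1,99],axis=0).round(0).tolist())
    cv2.imwrite('pics/tv.png',np.hstack([cv2.resize(c['image'],(440,330)),cv2.resize(cv2.imread('pics/dside.png')[150:300,190:350],(352,330))]))
E
```

```text
[479.91975975 -59.14189839 125.1753559 ]
[475.76270811  19.44035903 122.70310173]
True [474.68783787   7.68221856  71.72466657] [ 0.69659392 -3.72135943  1.28602883]
[('top', -119, 252, [190.7, 193.8]), ('top', 105, 264, [191.1, 194.3]), ('side', -119, 226, [192.4, 194.6]), ('side', 105, 128, [191.1, 193.0])] (np.int64(76), array([476.5,  31.3, 123.4])) 28.7583
2533 ((558.582763671875, 368.5028991699219), (193.91075134277344, 167.3607177734375), 19.826576232910156) [[445.0, 264.0, 18.0], [622.0, 476.0, 36.0]]
```

View pics/tv.png

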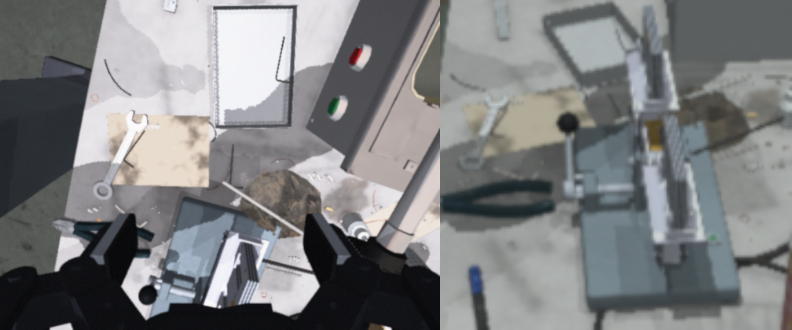

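The lever is fully back (knob y 31.3, as at the start) and the beam is level. The tray corners in the wrist picture are about (213,6), (297,6), (292,128) and (214,125). The first pack is good, so it stays on the pan and I'll fetch the middle pack as the light one, checking its weight while it hangs.

```bash
python3 - <<'E'
from h import *
c=load('t'); k=560/440
q=np.array([onz(c,u*k,v*k,28)[:2] for u,v in ((213,6),(297,6),(292,128),(214,125))]); print(q.round(0).tolist(),q.mean(0),cv2.minAreaRect(q.astype(np.float32)))
R=pose(.041,np.radians(25)); a=-R[:,2]; OFF=34
top=np.array([492.8,-336.1,81.5])
movep((500,-150,300),pose(.037)); movep((470,-310,270),pose(.041))
movep(top+(50-OFF)*a,R)
print('g',movel(top-(26+OFF)*a,max_speed=80,guard=10)); s=read_state(); print(s['eef_pos'],top-(26+OFF)*a,s['ft_force'])
clamp(); s=read_state(); print(s['finger_gap'],s['gripper_force'],s['time'])
if 10<s['finger_gap']<13:
    movel(top+(45-OFF)*a,max_speed=80)
    movel(top+(45-OFF)*a+np.array([0,0,110]),max_speed=200)
    movep((540,-250,245),pose(.037))
    wait(.3); s=read_state(); print(s['finger_gap'],s['ft_force'],s['time'])
    P=cloud(shot('wrist','h2')).reshape(-1,3); L=(P-s['eef_pos'])@s['tool_rot']
    T=L[(abs(L[:,1])<14)&(abs(L[:,0]-34)<30)&(L[:,2]>-70)&(L[:,2]<-50)]; print(np.percentile(T,[1,50,99],axis=0).round(1).tolist())
E
```

```text
[[443.0, 410.0], [544.0, 444.0], [599.0, 297.0], [492.0, 265.0]] [519.29100457 353.88453396] ((520.5206298828125, 353.0705261230469), (110.7822494506836, 157.324462890625), 19.013254165649414)
g False
[ 467.90763541 -337.17095783   27.47438829] [ 467.46421395 -337.13934968   27.12153278] [ 0.05561737 -0.30502056  0.30054775]
11.063207225112226 58.94736707210541 33.6083
11.436236630920533 [ 0.5495809  -0.03991243 -4.07400333] 36.175
[[4.6, -12.5, -68.1], [25.1, 0.3, -60.1], [52.7, 12.2, -50.8]]
```

It weighs about 4.1 N, against about 5.5 N for the first pack on the same reading, so it is the light one. Placing it in the tray.

```bash
python3 - <<'E'
from h import *
R=pose(.33); X,Y=513,351
movep((500,-100,290),pose(.1)); movep((X,Y,200),R)
movel((X,Y,40),max_speed=180); wait(.15); print(read_state()['ft_force'])
g=movel((X,Y,10.5),max_speed=40,guard=3.5); s=read_state(); print(g,s['eef_pos'],s['ft_force'])
if s['eef_pos'][2]<16:
    open_gripper(); movel((X,Y,150),max_speed=180); movep((470,200,330),R)
    print(heights('e'),knob('etop'),read_state()['time'])
    c=shot('wrist','e'); P=cloud(c).reshape(-1,3)
    S=P[(abs(P[:,0]-X)<60)&(abs(P[:,1]-Y)<90)&(P[:,2]>60)&(P[:,2]<90)]; T=S[S[:,2]>np.percentile(S[:,2],60)-4]
    print(len(T),cv2.minAreaRect(T[:,:2].astype(np.float32)),np.percentile(T[:,2],[5,50,95]))
    cv2.imwrite('pics/ev.png',np.hstack([cv2.resize(c['image'],(440,330)),cv2.resize(cv2.imread('pics/eside.png')[130:280,190:350],(352,330))]))
E
```

```text
[-0.08248181 -0.33550219 -4.63128223]
True [512.73897668 350.72401347  12.33120536] [ 0.26900752 -1.32846712  9.01956045]
[('top', -119, 253, [191.0, 194.4]), ('top', 105, 265, [191.4, 194.5]), ('side', -119, 230, [192.3, 194.7]), ('side', 105, 136, [191.0, 193.2])] (np.int64(73), array([476.6,  31.3, 124.3])) 43.125
1045 ((514.7509765625, 343.66876220703125), (12.590052604675293, 89.61939239501953), 18.416156768798828) [70.41722943 72.16633621 73.63840011]
```

View pics/ev.png

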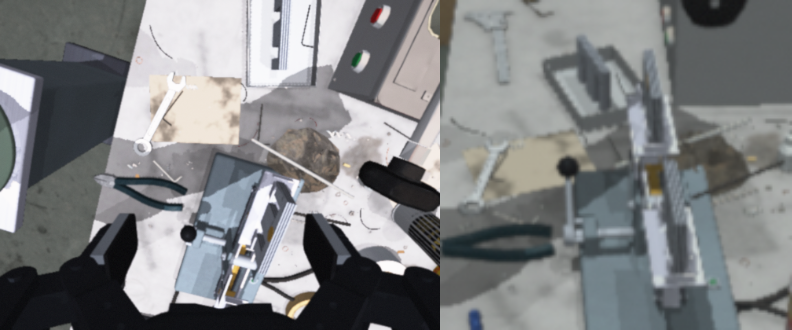

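The pack stands upright in the tray at (285,30), its top level at 72 mm and clear of the walls. The lever knob is at its arrested position, and the hand is clear of everything.

```bash
python3 -c "
from workcell import *
print(finish_job())"
```

```text
the job is handed in; nothing more can be done
None
```

The job is handed in, with no verdict returned: the rear-slot pack balanced the master and stays in the right cradle with the beam arrested, and the middle-slot pack, lighter on the wrist force reading (about 4.1 N against 5.5 N), stands upright in the reject tray.

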